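# Pack the red badge and snap the case lid on

### The job

Lay the red badge face up on the green spot in the middle of the white presentation case, then put the blue lid on over it with its raised window upward. Press the lid down along each of its four edges until the orange clip there snaps over it and the lid sits fully home, flat on the case all round. Leave the yellow badge, the blue badge and the loose steel cup where they are.

Things in the scene. Friction and masses are not known exactly. Their poses are not given: they have to be found in the camera images.
- red_badge_center (a point): the red button badge with a white dot, a disc 32 mm across and 10 mm thick, lying face up on the table; the point is its centre, half-way up (5 mm above its underside); z up
- yellow_badge_center (a point): a yellow badge with a black dot, same size, to be left alone; the point is its centre. The three badges lie in a row leading away from the robot (roughly along world x, 5 cm or more apart), in any order
- blue_badge_center (a point): a blue badge with a white dot, same size, to be left alone; the point is its centre
- die_cup_mid (a point): an open steel cup (ring) 54 mm across and 45 mm tall standing on the table, to be left alone; the point is its centre, half-way up
- case_pad (a point): centre of the flush green spot (36 mm across) on the flat top of the white case, 32 mm above the table; z up. The case, 148 mm along this x, 138 mm along y, is fixed on a black plate 200 x 190 mm. White corner guides with inward-sloping tops, 19 mm above the case top, take the lid with 1.5 mm play a side. A lid laid on rests on the clips, its underside about 12 mm above the case top; home, 0 mm
- lid_grip (a point): the blue lid: a flange 140 mm (x) by 130 mm (y), 4 mm thick, about 90 g, lying flat on the table, with a clear window box 52 x 52 mm in its middle to grip it by, 22 mm above the flange. The box is hollow, open below (46 x 46 mm, 24 mm high) and covers the badge. The point is on the middle axis, 15 mm above the underside; z up. It fits the case either way round (half turn), x along the case's x
- lid_edge_a (a point): the lid's underside at the middle of its +x edge (in the lid's frame). The flange there is bare between window box and edge, 44 mm wide
- lid_edge_b (a point): the lid's underside at the middle of its +y edge (in the lid's frame). The flange there is bare between window box and edge, 39 mm wide
- lid_edge_c (a point): the lid's underside at the middle of its -x edge (in the lid's frame). The flange there is bare between window box and edge, 44 mm wide
- lid_edge_d (a point): the lid's underside at the middle of its -y edge (in the lid's frame). The flange there is bare between window box and edge, 39 mm wide
- clip0 (a joint): slide of the orange spring clip, 40 mm wide, in the middle of the case's +x side (case_pad frame): 0 at rest, up to 0.008 m outward; back to 0 once the lid's edge has snapped under it. Its sloped top stands 22 mm above the case top, its nose overhangs the edge by 3.5 mm; it gives way to a push of roughly 10 to 20 N on the flange beside it
- clip1 (a joint): slide of the orange spring clip, 40 mm wide, in the middle of the case's +y side (case_pad frame): 0 at rest, up to 0.008 m outward; back to 0 once the lid's edge has snapped under it. Its sloped top stands 22 mm above the case top, its nose overhangs the edge by 3.5 mm; it gives way to a push of roughly 10 to 20 N on the flange beside it
- clip2 (a joint): slide of the orange spring clip, 40 mm wide, in the middle of the case's -x side (case_pad frame): 0 at rest, up to 0.008 m outward; back to 0 once the lid's edge has snapped under it. Its sloped top stands 22 mm above the case top, its nose overhangs the edge by 3.5 mm; it gives way to a push of roughly 10 to 20 N on the flange beside it
- clip3 (a joint): slide of the orange spring clip, 40 mm wide, in the middle of the case's -y side (case_pad frame): 0 at rest, up to 0.008 m outward; back to 0 once the lid's edge has snapped under it. Its sloped top stands 22 mm above the case top, its nose overhangs the edge by 3.5 mm; it gives way to a push of roughly 10 to 20 N on the flange beside it
Not all that is in view belongs to the job. There is more than one size of the part that bears lid_grip; the job needs the middle-sized.

How it is judged:
By the outcome, as a careful person would: the job done as asked, in the order asked, and still so for the second after the job is handed in, with the robot touching nothing.
It also fails if it takes over 67 s, if anything falls off the work surface, if the arm or the gripper's body presses on something with over 40 N, if the wrist force passes 120 N, or if a joint passes its speed limit or range.

### The arm

A 6-joint arm with a two-finger parallel gripper is mounted at the origin on the work surface. World frame = base frame: x ahead of the robot, y to its left, z up, the work surface at z = 0. Lengths are in m, angles in rad, forces in N, time in s.
With the tool pointing down it reaches from about 0.225 to 0.875 m from the base axis. Payload 3.4 kg.
Tool frame: the origin (TCP) lies midway between the tips of the shut fingers; the grasp point (between the pads) lies 19 mm behind it; x points along the fingers, z is the direction in which the jaws open and shut, and the axes are right-handed (so a half turn about x gives the same grasp; the last joint's range is limited). The gripper opens to 85 mm and grips with 20 to 120 N. Pads are 22 mm wide; open, the fingers measure 114 mm over their backs; the gripper's body (76 mm by 85 mm) begins 54 mm behind the grasp point. The pads swing forward as they close: fully open they stand 13 mm farther back than shut.
Start: joints at [1.07, 0.276, 1.505, -0, 1.361, -0.121], TCP at [0.213, 0.534, 0.231] pointing down, gripper open.
Joint ranges: [-2.89, 2.89], [-0.75, 2.08], [0.22, 2.7], [-1.18, 4.32], [0.11, 2.71], [-2.7, 2.7]. Speed limits (rad/s): [2.57, 2.57, 3.14, 3.14, 3.14, 3.14].

### API

Orientations are given as a 3x3 rotation matrix whose columns are the frame's x, y, z axes.
In Python, from station import * gives the robot as it stands.
- The arm moves only by the shell command python3 -m jog 'ROWS' [OPENING]. ROWS is JSON, a list of rows, each a list of 2 entries, a list of its own where there are three numbers: the shift along the world's x, y, z in m, then the turn about the world's z in rad. In form: [[[tx, ty, tz], turn], ...]. A call has exactly 5 rows; each row is the pose to reach, as a shift and turn from the pose measured when the call began; what a row does not reach only later rows make up. A row lasts 1/10 s, in which the tool goes at most 50 mm and 8.59 degrees, less where a joint would pass 70% of its speed; a pose out of reach is approached as far as the arm can. A call with a gripper value outside its range is refused whole. OPENING is the opening, from 0 (shut) to 1 (fully open), set as the call begins (- or left out, the last holds). The fingers move at their own pace and stop on an object; the grip force is fixed at half the most. Time passes only in rows, so rows that repeat a pose let the fingers close, or fill a call up. It gives the time, the measured TCP pose, the force and the opening at its end, in the units of the state.
- observe(): the state, without advancing time (a new reading comes with each control period).
- camera(name): name is "scene" or "side" or "wrist"; returns a dict with "color" (384x512x3 uint8, blue, green, red), "fov_y" (degrees; the focal length in pixels is half the picture's height over the tangent of half this angle, whatever the lens; pixels are square), "cx", "cy" (the principal point, pixels), "world_from_camera" (4x4, takes a point from camera to world coordinates). Camera axes: x right, y down, z forward; pixel columns grow to the right and rows downward; lengths in m; the calibration is good to about 2 mm. The wrist camera is an equidistant fisheye: a pixel r from the principal point sees the ray r / f radians off the axis. A picture is of the moment at which its call begins. There is no depth.
- sign_off(): hands the job in, once; it reports no verdict.
The state is a dict: "time": time; "qpos": joint angles; "qvel": joint speeds; "joint_efforts": joint torques, N m; "tcp_pos": TCP position; "tcp_rot": TCP orientation; "wrist_force": force on the tool from outside, world axes, zero at the start; "wrist_torque": the same for the moment, N m; "finger_gap": opening from 0.0 (shut) to 1.0 (fully open).
Only numpy, scipy, OpenCV 4.12 (cv2) and the standard library are available. Lean on these libraries where they do the work, as an engineer would, in place of code of your own. Each camera call takes 0.05 s, during which the arm holds its last target.

## Working session

There is one attempt and no reset: what is moved stays moved. The work goes in short steps, Python scripts to look and compute and a shell command to move; the robot and the scene stay as the last step left them, time stands still between calls to the robot, and variables do not carry over. Pictures are saved under pics/ and viewed, and the job is handed in when it is done.

```bash
ls; mkdir -p pics; python3 - <<'E'
from station import *
import cv2
for n in ["scene","side","wrist"]:
    c=camera(n); cv2.imwrite(f"pics/{n}0.png",c["color"]); print(n,c["fov_y"],c["cx"],c["cy"]); print(c["world_from_camera"])
print(observe())
E
```

```text
pics
scene 52.90361905548491 259.3561611994646 183.2943531024012
[[ 0.42244367  0.76627745 -0.48410765  1.06449587]
 [ 0.90628959 -0.36501941  0.21307277 -0.28532841]
 [-0.01343582 -0.52875297 -0.84866942  1.04722363]
 [ 0.          0.          0.          1.        ]]
side 54.5339888230758 254.07163928670397 192.74706733377275
[[-0.74952084 -0.37499325  0.54552596 -0.01316406]
 [-0.66180218  0.40532799 -0.63065608  0.52646323]
 [ 0.01537483 -0.83372015 -0.55197312  0.55427468]
 [ 0.          0.          0.          1.        ]]
wrist 65.70646984690485 252.82848021250828 194.81797624590627
[[ 0.3697657   0.87986002  0.29852916  0.13621193]
 [ 0.92912247 -0.3494038  -0.12103067  0.56417021]
 [-0.00218282  0.32212314 -0.94669526  0.37394823]
 [ 0.          0.          0.          1.        ]]
{'time': 0.15, 'qpos': array([ 1.07000080e+00,  2.76451560e-01,  1.50581454e+00, -4.55434993e-06,
        1.36070126e+00, -1.21040259e-01]), 'qvel': array([ 0.00014063, -0.00411282, -0.00411165, -0.0001306 , -0.00177288,
       -0.00055226]), 'joint_efforts': array([ 1.45452609e-04, -4.17145514e+01, -2.46031719e+01, -3.27444122e-04,
        7.71378429e-03, -1.83941012e-06]), 'tcp_pos': array([0.21299244, 0.53368668, 0.23064846]), 'tcp_rot': array([[-6.56120983e-04, -9.28755686e-01,  3.70691848e-01],
       [-1.20803103e-03,  3.70692393e-01,  9.28754914e-01],
       [-9.99999055e-01,  1.61568332e-04, -1.36518475e-03]]), 'wrist_force': array([ 0.56389314, -0.43056694, -0.31108987]), 'wrist_torque': array([ 0.00120021, -0.02310927, -0.01276396]), 'finger_gap': 1.0006034315501686}
```

View pics/scene0.png

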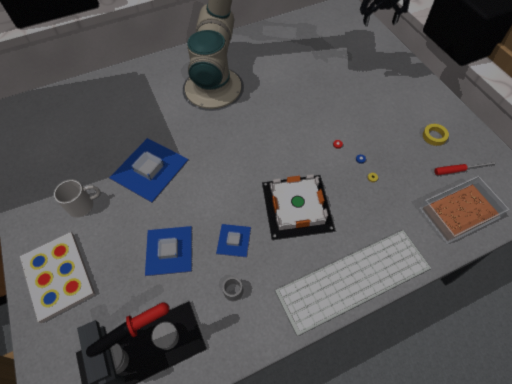

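View pics/side0.png

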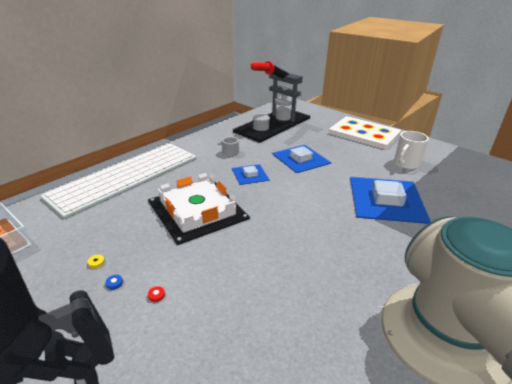

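View pics/wrist0.png

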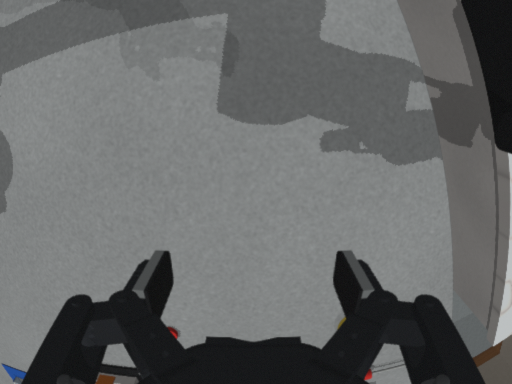

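The scene camera shows these candidates:
- **Badges:** red at (338,144), blue at (361,159) and yellow at (373,177). The board at (57,276) also has red discs, but they are just decoration.
- **Lids:** large at (149,168), one at (169,250) that looks middle-sized, and small at (234,240).
- **Case and cup:** green spot at (298,201), cup at (232,287).

Next I'll measure the sizes.

```bash
cat > h.py <<'E'
import numpy as np, cv2
def ray(c,u,v,name="scene"):
    h=c["color"].shape[0]; f=h/2/np.tan(np.radians(c["fov_y"]/2)); 
    x=np.array([u-c["cx"],v-c["cy"]])
    if name=="wrist":
        r=np.hypot(*x); th=r/f; d=np.array([*(x/max(r,1e-9)*np.sin(th)),np.cos(th)])
    else: d=np.array([*(x/f),1.])
    T=c["world_from_camera"]; return T[:3,3],T[:3,:3]@d
def at(c,u,v,z,name="scene"):
    o,d=ray(c,u,v,name); return o+d*(z-o[2])/d[2]
def proj(c,P,name="scene"):
    h=c["color"].shape[0]; f=h/2/np.tan(np.radians(c["fov_y"]/2)); T=c["world_from_camera"]
    p=T[:3,:3].T@(np.asarray(P)-T[:3,3])
    if name=="wrist":
        r=np.hypot(p[0],p[1]); th=np.arctan2(r,p[2]); return np.array([c["cx"]+p[0]/r*th*f,c["cy"]+p[1]/r*th*f])
    return np.array([c["cx"]+f*p[0]/p[2],c["cy"]+f*p[1]/p[2]])
def blobs(c,lo,hi,amin=15):
    hsv=cv2.cvtColor(c["color"],cv2.COLOR_BGR2HSV); m=cv2.inRange(hsv,lo,hi)
    m=cv2.morphologyEx(m,cv2.MORPH_CLOSE,np.ones((3,3)))
    n,l,s,ce=cv2.connectedComponentsWithStats(m)
    return [(ce[i],s[i],(l==i).astype(np.uint8)) for i in range(1,n) if s[i,4]>=amin]
E
python3 - <<'E'
from station import *
from h import *
for n in ["scene","side"]:
    c=camera(n)
    print(n)
    for nm,lo,hi,z in [("red",(0,150,80),(6,255,255),.01),("blue",(105,130,60),(125,255,255),.004),("yel",(25,150,80),(33,255,255),.01),("green",(50,120,60),(85,255,255),.032),("orange",(7,170,100),(18,255,255),.05)]:
        for ce,s,m in blobs(c,lo,hi):
            p=at(c,*ce,z); 
            k=max(cv2.findContours(m,0,2)[0],key=len)
            q=np.array([at(c,*pt[0],z)[:2] for pt in k],np.float32)
            r=cv2.minAreaRect(q)
            print(nm,ce.round(1),s[4],p.round(4),"rect c",np.round(r[0],4),"sz",np.round(r[1],3),"ang",round(r[2],1))
    cv2.imwrite(f"pics/crop_{n}.png",cv2.resize(c["color"][120:310,100:400] if n=="scene" else c["color"][110:310,60:340],None,fx=2.6,fy=2.6,interpolation=cv2.INTER_CUBIC))
E
```

```text
scene
red [337.6 143.7] 54 [0.4435 0.2797 0.01  ] rect c [0.4438 0.2813] sz [0.027 0.03 ] ang 59.2
red [450.7 168.9] 210 [0.6882 0.5539 0.01  ] rect c [0.689  0.5562] sz [0.104 0.026] ang 74.0
red [ 59.4 250.5] 80 [ 0.4318 -0.6409  0.01  ] rect c [ 0.4319 -0.6406] sz [0.027 0.028] ang 54.2
red [ 43.5 278.8] 93 [ 0.4981 -0.6952  0.01  ] rect c [ 0.4984 -0.6952] sz [0.027 0.029] ang 54.3
red [ 71.5 286.1] 99 [ 0.5522 -0.6285  0.01  ] rect c [ 0.5517 -0.6285] sz [0.03  0.028] ang 64.8
red [145.8 317.1] 526 [ 0.7187 -0.467   0.01  ] rect c [ 0.7133 -0.4645] sz [0.051 0.109] ang 11.1
blue [149.2 170.5] 2012 [ 0.2698 -0.3277  0.004 ] rect c [ 0.2599 -0.3254] sz [0.177 0.19 ] ang 33.8
blue [360.3 158.4] 54 [0.5252 0.3188 0.004 ] rect c [0.5256 0.3191] sz [0.03  0.028] ang 64.4
blue [233.4 240.5] 709 [ 0.6151 -0.1751  0.004 ] rect c [ 0.6125 -0.1739] sz [0.087 0.094] ang 58.1
blue [168.4 251.3] 1602 [ 0.5658 -0.3575  0.004 ] rect c [ 0.5611 -0.3554] sz [0.129 0.139] ang 70.4
blue [ 38.1 260.8] 83 [ 0.434  -0.7036  0.004 ] rect c [ 0.4331 -0.7034] sz [0.029 0.027] ang 64.7
blue [ 65.2 267.8] 
[... 2512 characters left out ...]
ang 42.7
orange [368.2 126.2] 18 [ 0.4716 -0.62    0.05  ] rect c [ 0.4729 -0.6214] sz [0.028 0.017] ang 43.5
orange [345.3 127.3] 27 [ 0.5242 -0.5582  0.05  ] rect c [ 0.5231 -0.5566] sz [0.027 0.025] ang 43.5
orange [377.9 135.9] 31 [ 0.4119 -0.5703  0.05  ] rect c [ 0.4114 -0.5707] sz [0.026 0.028] ang 8.3
orange [184.1 181.5] 93 [0.6509 0.0328 0.05  ] rect c [0.6508 0.0326] sz [0.042 0.031] ang 70.2
orange [221.  187.8] 62 [ 0.5608 -0.0104  0.05  ] rect c [ 0.5592 -0.0106] sz [0.015 0.057] ang 73.0
orange [169.5 207.8] 75 [0.5863 0.1293 0.05  ] rect c [0.5863 0.1282] sz [0.014 0.067] ang 56.5
orange [209.6 214.6] 168 [0.4997 0.0849 0.05  ] rect c [0.4991 0.085 ] sz [0.034 0.049] ang 52.9
```

View pics/crop_scene.png

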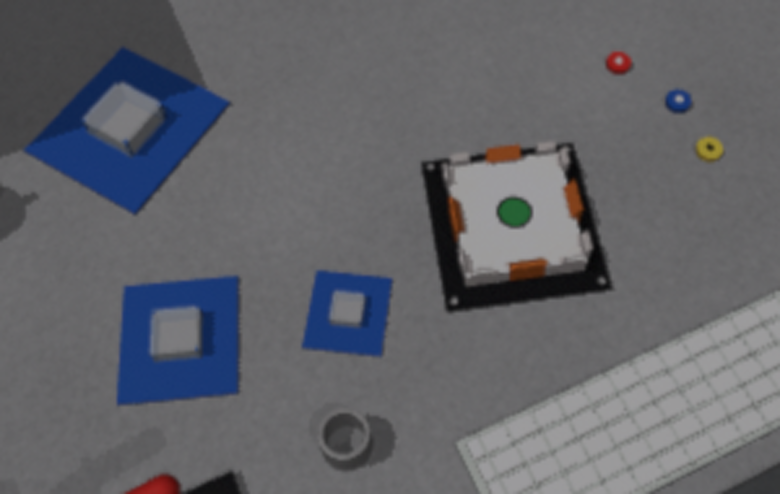

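View pics/crop_side.png

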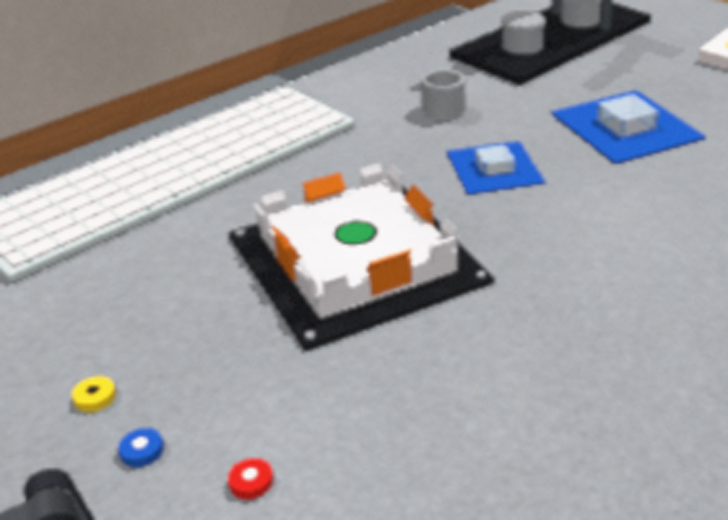

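```bash
python3 - <<'E'
from station import *
from h import *
S=camera("scene");D=camera("side")
def tri(a,b):
    o1,d1=ray(S,*a);o2,d2=ray(D,*b)
    A=np.c_[d1,-d2];t=np.linalg.lstsq(A,o2-o1,rcond=None)[0]
    p,q=o1+t[0]*d1,o2+t[1]*d2; return ((p+q)/2).round(4),round(np.linalg.norm(p-q)*1000,1)
print("red",tri((337.6,143.7),(155.8,294.)))
print("blue",tri((360.3,158.4),(113.7,282.1)))
print("yel",tri((372.5,176.6),(95.5,260.8)))
print("green",tri((297.5,201.2),(196.4,199)))
# black plate
for n,c in (("scene",S),("side",D)):
    g=cv2.cvtColor(c["color"],cv2.COLOR_BGR2GRAY); m=(g<45).astype(np.uint8)
    k,l,s,ce=cv2.connectedComponentsWithStats(m)
    u,v=(267,190) if n=="scene" else (160,210)
    u0,v0=proj(c,(0.592,.0466,.03)); best=min([i for i in range(1,k) if s[i,4]>150],key=lambda i:np.hypot(*(ce[i]-(u0,v0))))
    ct=max(cv2.findContours((l==best).astype(np.uint8),0,2)[0],key=len)
    q=np.array([at(c,*p[0],.004)[:2] for p in ct],np.float32); print(n,s[best],cv2.minAreaRect(q))
E
```

```text
red (array([0.4391, 0.2832, 0.0028]), np.float64(1.2))
blue (array([0.5243, 0.3196, 0.0025]), np.float64(0.0))
yel (array([0.6026, 0.3141, 0.0046]), np.float64(0.5))
green (array([0.5911, 0.0464, 0.0304]), np.float64(1.2))
scene [ 263  178   72   62 1079] ((0.5928533673286438, 0.046606823801994324), (0.18965360522270203, 0.1971837431192398), 72.84365844726562)
side [ 149  198  100   46 1017] ((0.5871216058731079, 0.04952658712863922), (0.18466094136238098, 0.19643011689186096), 73.3284912109375)
```

```bash
python3 -m jog '[[[0.03,-0.035,-0.01],0.03],[[0.06,-0.07,-0.02],0.06],[[0.095,-0.105,-0.04],0.083],[[0.13,-0.14,-0.05],0.083],[[0.16,-0.175,-0.06],0.083]]' 1 && python3 -m jog '[[[0.03,-0.035,-0.01],0],[[0.066,-0.075,-0.03],0],[[0.066,-0.075,-0.04],0],[[0.066,-0.075,-0.04],0],[[0.066,-0.075,-0.04],0]]' 0.65; python3 - <<'E'
from station import *
from h import *
c=camera("wrist");cv2.imwrite("pics/w1.png",c["color"]);np.save("w1.npy",c,allow_pickle=True)
s=observe();print(s["time"],s["tcp_pos"],s["tcp_rot"][:,2],s["finger_gap"],s["wrist_force"])
for nm,lo,hi in [("red",(0,150,60),(6,255,255)),("blue",(105,130,60),(125,255,255)),("green",(50,120,60),(85,255,255))]:
    for ce,st,m in blobs(c,lo,hi,60): print(nm,ce,st[4],at(c,*ce,.01 if nm!="green" else .032,"wrist"))
E
```

```text
time: 0.85
tcp_pos: [0.3737, 0.3585, 0.1709]
tcp_rot: [[0.001, -0.956, 0.292], [0.0, 0.292, 0.956], [-1.0, -0.0, 0.0]]
wrist_force: [0.3, 0.8, 0.3]
finger_gap: 0.997
time: 1.35
tcp_pos: [0.439, 0.2841, 0.1309]
tcp_rot: [[-0.001, -0.956, 0.292], [0.001, 0.292, 0.956], [-1.0, 0.001, 0.0]]
wrist_force: [0.2, 0.2, -1.1]
finger_gap: 0.648
1.4 [0.43910004 0.28461532 0.13138537] [0.29084928 0.95676828 0.00107226] 0.6488801166972923 [0.05484031 0.6178241  0.14786963]
red [251.41416894 186.34604905] 734 [0.43746147 0.28282198 0.01      ]
red [478.26187576 295.7819732 ] 821 [0.69033975 0.55111331 0.01      ]
blue [304.38688525 248.42622951] 305 [0.51656057 0.31527231 0.01      ]
blue [ 31.23800384 338.76391555] 521 [ 0.58230056 -0.15022427  0.01      ]
```

View pics/w1.png

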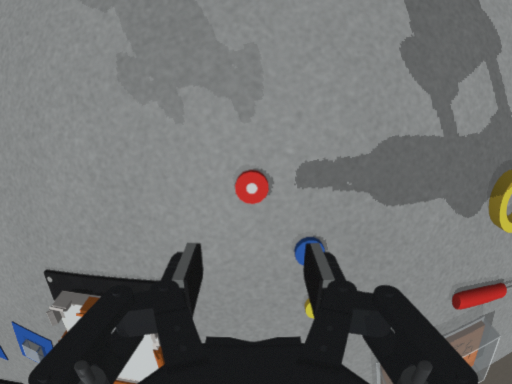

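The wrist view shows the red badge with its white dot at (251,186), which is (0.4375, 0.283) and agrees with the triangulation. Next I'll descend and grip it.

```bash
python3 -m jog '[[[-0.001,-0.0015,-0.04],0],[[-0.001,-0.0015,-0.08],0],[[-0.001,-0.0015,-0.105],0],[[-0.001,-0.0015,-0.12],0],[[-0.001,-0.0015,-0.127],0]]' 0.65 && python3 -m jog '[[[0,0,0],0],[[0,0,0],0],[[0,0,0],0],[[0,0,0],0],[[0,0,0],0]]' 0; python3 - <<'E'
from station import *
from h import *
c=camera("wrist");cv2.imwrite("pics/w2.png",c["color"]);s=observe();print(s["finger_gap"],s["tcp_pos"])
E
```

```text
time: 1.9
tcp_pos: [0.4367, 0.2844, 0.0037]
tcp_rot: [[-0.001, -0.958, 0.288], [0.001, 0.288, 0.958], [-1.0, 0.001, 0.0]]
wrist_force: [0.7, 0.5, -0.7]
finger_gap: 0.65
time: 2.4
tcp_pos: [0.4374, 0.2852, 0.0048]
tcp_rot: [[0.001, -0.957, 0.289], [0.002, 0.289, 0.957], [-1.0, -0.0, 0.003]]
wrist_force: [-1.7, 1.1, 5.8]
finger_gap: 0.33
0.33148587777352856 [0.43745951 0.28515611 0.00483272]
```

View pics/w2.png

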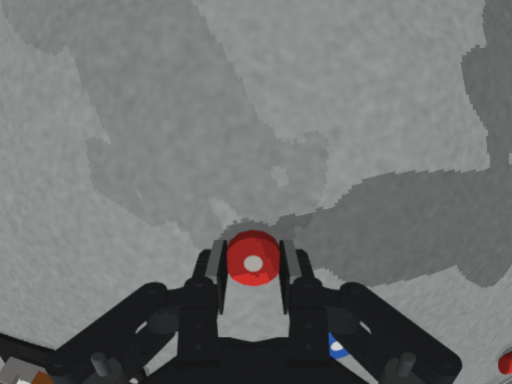

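```bash
python3 -m jog '[[[0,0,0.001],0],[[0,0,0.01],0],[[0,0,0.03],0],[[0,0,0.06],0],[[0,0,0.08],0]]' 0; python3 - <<'E'
from station import *
from h import *
c=camera("wrist");cv2.imwrite("pics/w3.png",c["color"]);s=observe();print(s["finger_gap"],s["tcp_pos"],s["wrist_force"])
for z in (.005,.007,.01):
    o=s["tcp_pos"]
    for ce,st,m in blobs(c,(0,150,60),(6,255,255),300): 
        p=at(c,*ce,o[2]+z,"wrist"); print(ce,p-o,(s["tcp_rot"].T@(p-o)).round(4))
E
```

```text
time: 2.95
tcp_pos: [0.4381, 0.2852, 0.0868]
tcp_rot: [[0.003, -0.957, 0.289], [0.003, 0.289, 0.957], [-1.0, -0.002, 0.004]]
wrist_force: [-0.3, 0.0, -1.4]
finger_gap: 0.334
0.33421015519007213 [0.43986653 0.28609467 0.08962064] [1.26441679 0.21137974 1.32473234]
[252.75489282 257.38350419] [-0.0034925  -0.00081995  0.005     ] [-0.005   0.0031 -0.0018]
[489.05989583 315.73958333] [0.12215299 0.16717261 0.005     ] [-0.0031 -0.0687  0.1954]
[252.75489282 257.38350419] [-0.00464311 -0.00047942  0.007     ] [-0.007   0.0043 -0.0017]
[489.05989583 315.73958333] [0.1191472  0.16503269 0.007     ] [-0.0052 -0.0664  0.1925]
[252.75489282 257.38350419] [-6.36900938e-03  3.13741681e-05  1.00000000e-02] [-0.01    0.006  -0.0017]
[489.05989583 315.73958333] [0.11463852 0.16182281 0.01      ] [-0.0082 -0.063   0.1881]
```

View pics/w3.png

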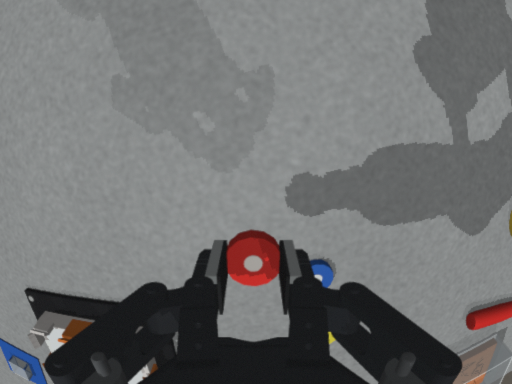

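```bash
python3 -m jog '[[[0.02,-0.03,0.02],0],[[0.04,-0.065,0.03],0],[[0.065,-0.1,0.04],0],[[0.09,-0.14,0.04],0],[[0.115,-0.18,0.04],0]]' && python3 -m jog '[[[0.02,-0.03,0],0],[[0.035,-0.055,0],0],[[0.038,-0.06,0],0],[[0.038,-0.06,0],0],[[0.038,-0.06,0],0]]'; python3 - <<'E'
from station import *
from h import *
c=camera("wrist");cv2.imwrite("pics/w4.png",c["color"]);s=observe();print(s["finger_gap"],s["tcp_pos"],s["wrist_force"])
o=s["tcp_pos"]
for ce,st,m in blobs(c,(0,150,60),(6,255,255),300): print("red",ce,at(c,*ce,o[2]+.006,"wrist")-o)
for ce,st,m in blobs(c,(50,120,40),(85,255,255),60):print("g",ce,st,at(c,*ce,.032,"wrist"))
for ce,st,m in blobs(c,(7,170,60),(18,255,255),60):print("o",ce,st,at(c,*ce,.05,"wrist"))
S=camera("scene");cv2.imwrite("pics/s4.png",cv2.resize(S["color"][100:300,200:400],None,fx=3,fy=3))
E
```

```text
time: 3.5
tcp_pos: [0.5556, 0.1044, 0.1301]
tcp_rot: [[0.009, -0.957, 0.289], [0.005, 0.289, 0.957], [-1.0, -0.007, 0.008]]
wrist_force: [0.2, 0.0, 0.2]
finger_gap: 0.328
time: 4.0
tcp_pos: [0.5926, 0.0453, 0.1297]
tcp_rot: [[0.007, -0.957, 0.288], [0.006, 0.289, 0.957], [-1.0, -0.005, 0.008]]
wrist_force: [0.2, 0.1, -0.4]
finger_gap: 0.33
0.33139638896453183 [0.59252982 0.04565838 0.12984947] [-0.48841542 -0.41459995 -1.23124111]
red [252.76157083 257.58251519] [-0.00061542 -0.00055897  0.006     ]
g [253.50036364 191.904     ] [ 233  172   42   41 1375] [0.59024361 0.04702795 0.032     ]
o [253.93765903 104.86768448] [226  98  57  15 786] [0.51954832 0.06836532 0.05      ]
o [170.96728972 196.29439252] [161 169  21  55 856] [ 0.56851825 -0.01666986  0.05      ]
o [335.74477958 195.98027842] [325 169  22  55 862] [0.60718894 0.11191543 0.05      ]
```

View pics/w4.png

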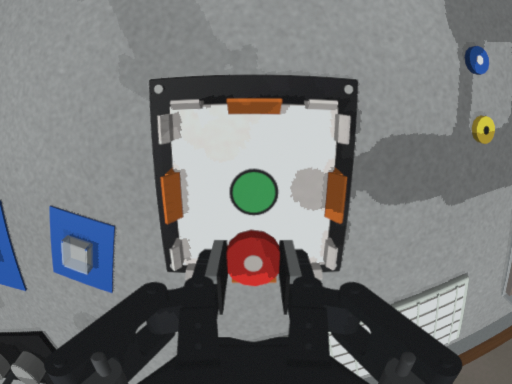

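```bash
python3 -m jog '[[[-0.001,0.001,-0.03],0],[[-0.001,0.001,-0.06],0],[[-0.001,0.001,-0.08],0],[[-0.001,0.001,-0.088],0],[[-0.001,0.001,-0.0925],0]]' && python3 -m jog '[[[0,0,0],0],[[0,0,0],0],[[0,0,0],0],[[0,0,0],0],[[0,0,0],0]]'; python3 - <<'E'
from station import *
from h import *
c=camera("wrist");cv2.imwrite("pics/w5.png",c["color"]);s=observe();print(s["finger_gap"],s["tcp_pos"],s["wrist_force"])
E
```

```text
time: 4.6
tcp_pos: [0.591, 0.0477, 0.0371]
tcp_rot: [[0.007, -0.958, 0.286], [0.006, 0.286, 0.958], [-1.0, -0.005, 0.008]]
wrist_force: [-1.0, 0.8, -0.1]
finger_gap: 0.327
time: 5.1
tcp_pos: [0.5913, 0.0476, 0.0375]
tcp_rot: [[0.008, -0.958, 0.286], [0.006, 0.286, 0.958], [-1.0, -0.006, 0.008]]
wrist_force: [-0.0, -0.4, -0.5]
finger_gap: 0.332
0.32983536314629885 [0.5912582  0.04759879 0.03738404] [-0.1105925  -0.17640318 -0.17895591]
```

View pics/w5.png

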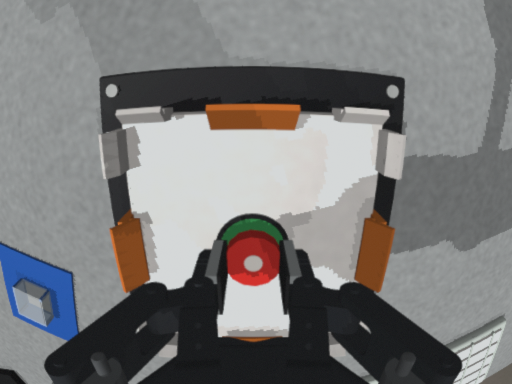

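```bash
python3 - <<'E'
from station import *
from h import *
c=camera("wrist");s=observe()
g=[b for b in blobs(c,(45,100,30),(88,255,255),60)]
ce,st,m=max(g,key=lambda b:b[1][4]); print("g",st)
k=np.vstack(cv2.findContours(m,0,1)[0])[:,0,:].astype(float)
P=np.array([at(c,*p,.032,"wrist")[:2] for p in k])
# fit circle radius 18mm on outer pts: robust
from scipy.optimize import least_squares
c0=np.array([.5905,.047])
for it in range(10):
    d=np.linalg.norm(P-c0,axis=1); Q=P[d>0.0165]
    c0=least_squares(lambda x:np.linalg.norm(Q-x,axis=1)-.018,c0).x
print("green ctr",c0,len(Q), np.std(np.linalg.norm(Q-c0,axis=1)))
ce,st,m=max(blobs(c,(0,120,40),(6,255,255),300),key=lambda b:b[1][4]); print("r",ce,st)
m2=m.copy(); k=max(cv2.findContours(m,0,1)[0],key=len)[:,0,:]
P=np.array([at(c,*p,.0425,"wrist")[:2] for p in k]); print(cv2.minEnclosingCircle(P.astype(np.float32)))
hsv=c["color"]; y,x=slice(255,275),slice(243,265); w=(hsv[y,x].min(2)>110); ys,xs=np.nonzero(w); u,v=243+xs.mean(),255+ys.mean(); print("dot",u,v,at(c,u,v,.0425,"wrist"))
print(s["tcp_pos"])
E
```

```text
g [222 219  61  25 694]
green ctr [0.59066709 0.04689107] 74 0.0002875369731766474
r [252.73629361 257.21159946] [ 226  230   55   56 2207]
((0.5920757055282593, 0.04687316715717316), 0.017685094848275185)
dot 252.75652173913045 262.9913043478261 [0.59452336 0.04621919 0.0425    ]
[0.59119336 0.04759112 0.03728915]
```

```bash
python3 -m jog '[[[-0.0015,0.0005,0],0],[[-0.003,0.001,0],0],[[-0.003,0.001,-0.0005],0],[[-0.003,0.001,-0.0005],0],[[-0.003,0.001,-0.0005],0]]' && python3 -m jog '[[[0,0,0],0],[[0,0,0],0],[[0,0,0],0],[[0,0,0.02],0],[[0,0,0.06],0]]' 0.7 && python3 -m jog '[[[-0.01,-0.03,0.02],0],[[-0.015,-0.06,0.03],0],[[-0.02,-0.1,0.03],0],[[-0.02,-0.145,0.03],0],[[-0.02,-0.19,0.03],0]]' 1; python3 - <<'E'
from station import *
from h import *
c=camera("side");cv2.imwrite("pics/d6.png",cv2.resize(c["color"][130:270,110:290],None,fx=4,fy=4,interpolation=cv2.INTER_CUBIC));
S=camera("scene");cv2.imwrite("pics/s6.png",cv2.resize(S["color"][150:260,230:370],None,fx=5,fy=5,interpolation=cv2.INTER_CUBIC))
for c in (S,c):
  for ce,st,m in blobs(c,(0,120,40),(6,255,255),30): print("red",ce,at(c,*ce,.037))
w=camera("wrist");cv2.imwrite("pics/w6.png",w["color"])
E
```

```text
time: 5.7
tcp_pos: [0.5881, 0.0486, 0.0369]
tcp_rot: [[0.007, -0.958, 0.286], [0.006, 0.286, 0.958], [-1.0, -0.005, 0.008]]
wrist_force: [-0.6, -0.3, 2.9]
finger_gap: 0.333
time: 6.2
tcp_pos: [0.5854, 0.0487, 0.0943]
tcp_rot: [[-0.001, -0.958, 0.286], [0.006, 0.286, 0.958], [-1.0, 0.003, 0.006]]
wrist_force: [-0.2, -0.7, -0.6]
finger_gap: 0.698
time: 6.7
tcp_pos: [0.5653, -0.1427, 0.1247]
tcp_rot: [[0.0, -0.958, 0.286], [0.006, 0.286, 0.958], [-1.0, 0.002, 0.006]]
wrist_force: [0.6, -0.6, -0.4]
finger_gap: 1.003
red [450.43404255 169.02553191] [0.69792258 0.53094247 0.037     ]
red [297.80681818 200.36363636] [0.59243617 0.04689709 0.037     ]
red [ 59.39240506 250.41772152] [ 0.44806799 -0.63159399  0.037     ]
red [ 43.52688172 278.78494624] [ 0.51285965 -0.68455712  0.037     ]
red [ 71.53535354 286.11111111] [ 0.56549939 -0.61960729  0.037     ]
red [145.79186992 317.75934959] [ 0.72928879 -0.46285503  0.037     ]
red [195.80208333 197.4375    ] [0.58942849 0.04842047 0.037     ]
```

View pics/d6.png

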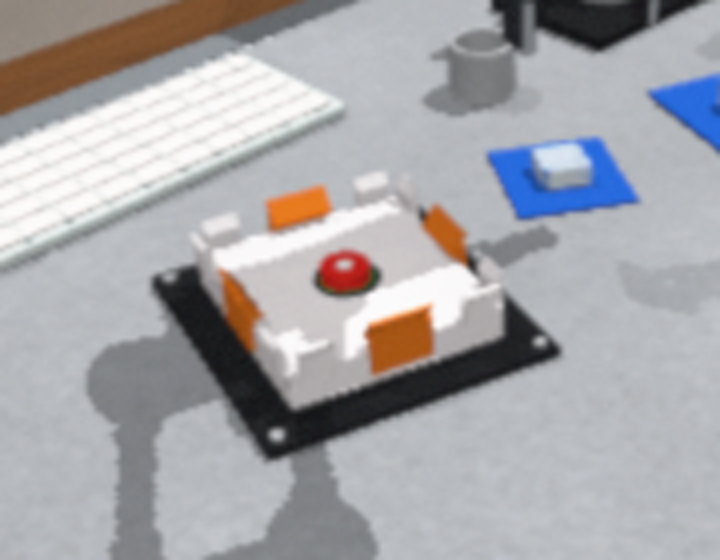

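View pics/s6.png

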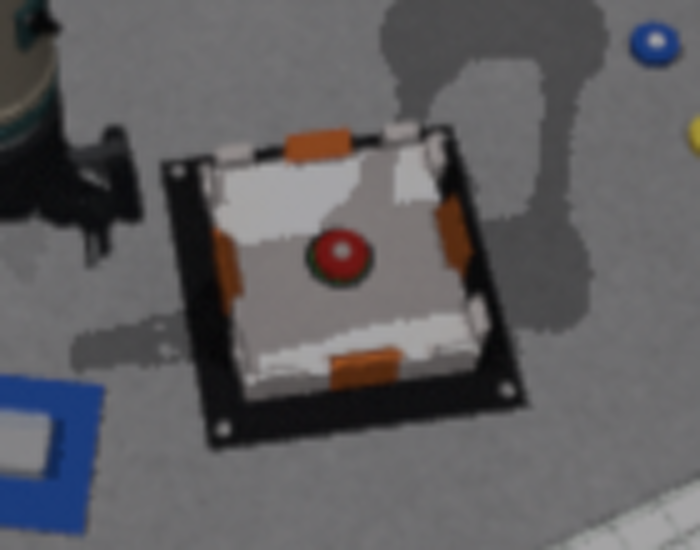

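View pics/w6.png

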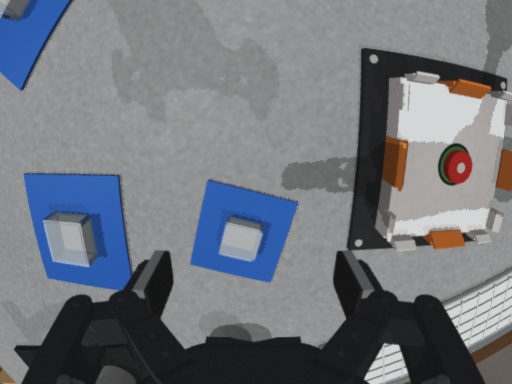

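The badge lies face up, centred on the green spot. Next is the middle lid.

```bash
python3 -m jog '[[[0,-0.04,0],-0.01],[[0,-0.08,0],-0.02],[[-0.003,-0.125,0],-0.03],[[-0.005,-0.17,0],-0.04],[[-0.007,-0.205,0],-0.05]]' 1 && python3 -m jog '[[[0,-0.005,0],0],[[0,-0.005,0],0],[[0,-0.005,0],0],[[0,-0.005,0],0],[[0,-0.005,0],0]]' 1; python3 - <<'E'
from station import *
from h import *
c=camera("wrist");cv2.imwrite("pics/w7.png",c["color"]);s=observe();print(s["time"],s["tcp_pos"],s["qpos"],s["tcp_rot"].round(4))
for ce,st,m in blobs(c,(105,130,40),(125,255,255),2000):
    k=max(cv2.findContours(m,0,1)[0],key=len)
    q=np.array([at(c,*p[0],.004,"wrist")[:2] for p in k],np.float32); print(ce,st,cv2.minAreaRect(q))
E
```

```text
time: 7.35
tcp_pos: [0.5588, -0.35, 0.124]
tcp_rot: [[0.0, -0.941, 0.338], [0.006, 0.338, 0.941], [-1.0, 0.002, 0.006]]
wrist_force: [0.5, -0.6, -0.3]
finger_gap: 1.004
time: 7.85
tcp_pos: [0.5591, -0.3533, 0.1242]
tcp_rot: [[0.0, -0.942, 0.336], [0.006, 0.336, 0.942], [-1.0, 0.002, 0.006]]
wrist_force: [1.4, 1.0, -0.4]
finger_gap: 1.002
7.9 [ 0.55909263 -0.35363255  0.12427766] [-0.67183525  0.47494696  1.46434859  0.00531852  1.20595133 -1.90140728] [[ 2.000e-04 -9.417e-01  3.364e-01]
 [ 6.200e-03  3.364e-01  9.417e-01]
 [-1.000e+00  1.900e-03  5.900e-03]]
[250.70246013 178.99806289] [  178   113   145   142 15487] ((0.5591229796409607, -0.3551267981529236), (0.13007423281669617, 0.14019007980823517), 70.68426513671875)
[424.95100671 173.69709172] [ 383  122   88  102 4470] ((0.6093284487724304, -0.17381808161735535), (0.08867412805557251, 0.09452180564403534), 58.31648635864258)
```

View pics/w7.png

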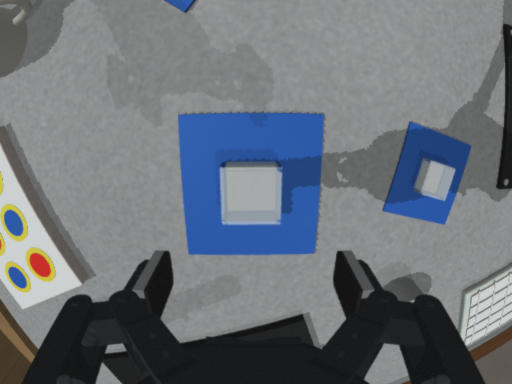

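```bash
python3 -m jog '[[[0,-0.001,-0.04],0.006],[[0,-0.001,-0.08],0.006],[[0,-0.001,-0.105],0.006],[[0,-0.001,-0.115],0.006],[[0,-0.001,-0.12],0.006]]' 1 && python3 -m jog '[[[0,0,0],0],[[0,0,0],0],[[0,0,0],0],[[0,0,0],0],[[0,0,0],0]]' 0; python3 - <<'E'
from station import *
from h import *
c=camera("wrist");cv2.imwrite("pics/w8.png",c["color"]);s=observe();print(s["finger_gap"],s["tcp_pos"],s["wrist_force"])
E
```

```text
time: 8.4
tcp_pos: [0.559, -0.3541, 0.0035]
tcp_rot: [[-0.001, -0.944, 0.33], [0.007, 0.33, 0.944], [-1.0, 0.003, 0.006]]
wrist_force: [0.1, -0.2, 0.1]
finger_gap: 1.005
time: 8.9
tcp_pos: [0.5602, -0.3549, 0.0055]
tcp_rot: [[0.002, -0.944, 0.33], [0.005, 0.33, 0.944], [-1.0, -0.001, 0.005]]
wrist_force: [0.9, -0.6, 7.0]
finger_gap: 0.592
0.5909032628901891 [ 0.560199   -0.35491819  0.00547498] [-0.49819693 -0.04420749  5.93737307]
```

View pics/w8.png

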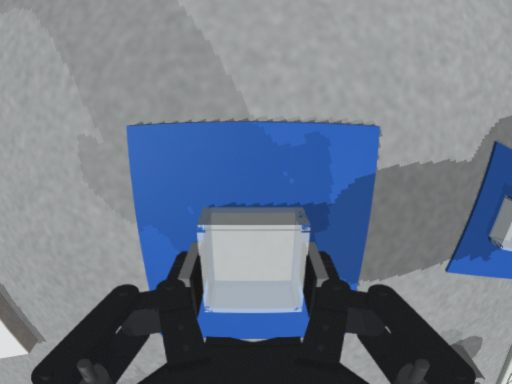

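```bash
python3 -m jog '[[[0,0,0.005],0],[[0,0,0.02],0],[[0,0,0.05],0.01],[[0,0,0.09],0.03],[[0,0,0.12],0.044]]' 0 && python3 -m jog '[[[0,0,0],0],[[0,0,0],0],[[0,0.03,0],0],[[0.0,0.07,0],0],[[0.0,0.11,0],0]]' 0; python3 - <<'E'
from station import *
from h import *
c=camera("wrist");cv2.imwrite("pics/w9.png",c["color"]);s=observe();print(s["finger_gap"],s["tcp_pos"],s["wrist_force"])
S=camera("scene");cv2.imwrite("pics/s9.png",S["color"])
D=camera("side");cv2.imwrite("pics/d9.png",cv2.resize(D["color"][90:250,130:390],None,fx=3,fy=3))
E
```

```text
time: 9.45
tcp_pos: [0.5605, -0.3552, 0.1285]
tcp_rot: [[0.004, -0.958, 0.288], [0.003, 0.288, 0.958], [-1.0, -0.003, 0.004]]
wrist_force: [1.3, -0.4, -1.0]
finger_gap: 0.595
time: 9.95
tcp_pos: [0.5589, -0.2437, 0.1261]
tcp_rot: [[-0.0, -0.957, 0.29], [0.006, 0.29, 0.957], [-1.0, 0.002, 0.006]]
wrist_force: [-0.3, 1.5, -0.6]
finger_gap: 0.592
0.5963346532876275 [ 0.55761154 -0.23578641  0.1260359 ] [-1.9695294   5.0434471  -2.30077699]
```

View pics/w9.png

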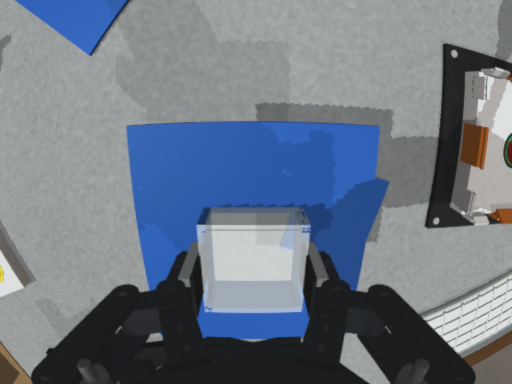

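View pics/d9.png

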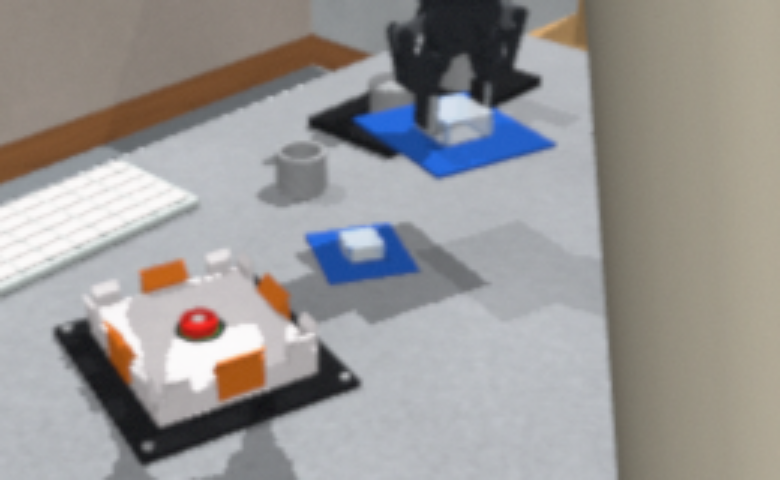

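```bash
python3 -m jog '[[[0.005,0.04,0],0],[[0.01,0.08,0],0],[[0.015,0.12,0],0],[[0.02,0.16,0],0],[[0.025,0.2,0],0]]' 0 && python3 -m jog '[[[0.004,0.04,0],0],[[0.008,0.075,0],0],[[0.008,0.078,0],0],[[0.008,0.078,0],0],[[0.008,0.078,0],0]]' 0; python3 - <<'E'
from station import *
from h import *
c=camera("wrist");cv2.imwrite("pics/w10.png",c["color"]);s=observe();print(s["finger_gap"],s["tcp_pos"],s["tcp_rot"].round(4).tolist(),s["wrist_force"])
S=camera("scene")
D=camera("side")
for c in (S,D):
  o=s["tcp_pos"]
  ce,st,m=max(blobs(c,(105,130,40),(125,255,255),200),key=lambda b:-np.hypot(*(b[0]-proj(c,o))))
  k=max(cv2.findContours(m,0,2)[0],key=len)
  q=np.array([at(c,*p[0],o[2]-.0015)[:2] for p in k],np.float32); print(ce,st,cv2.minAreaRect(q))
E
```

```text
time: 10.6
tcp_pos: [0.5837, -0.0417, 0.1252]
tcp_rot: [[-0.003, -0.958, 0.286], [0.006, 0.286, 0.958], [-1.0, 0.004, 0.005]]
wrist_force: [1.2, 0.5, -1.5]
finger_gap: 0.593
time: 11.1
tcp_pos: [0.5916, 0.0348, 0.1245]
tcp_rot: [[-0.004, -0.958, 0.287], [0.005, 0.287, 0.958], [-1.0, 0.005, 0.004]]
wrist_force: [-0.3, 0.6, -1.4]
finger_gap: 0.593
0.5931294751546828 [0.59161557 0.03461334 0.12462328] [[-0.0035, -0.9577, 0.2877], [0.0052, 0.2877, 0.9577], [-1.0, 0.0049, 0.004]] [-0.36829306 -0.38243539 -1.21392769]
[296.33872502 196.58039962] [ 270  170   55   42 1051] ((0.5940574407577515, 0.03364765644073486), (0.13257814943790436, 0.1370864361524582), 72.60345458984375)
[210.53455571 171.52750353] [ 162  152  107   35 1418] ((0.550218403339386, 0.022135645151138306), (0.22135306894779205, 0.16327404975891113), 57.32560729980469)
```

View pics/w10.png

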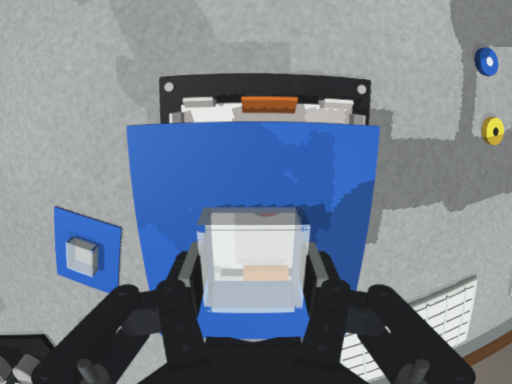

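```bash
python3 -m jog '[[[0,0.006,0],0],[[0,0.0118,-0.02],0],[[0,0.0118,-0.045],0],[[0,0.0118,-0.06],0],[[0,0.0118,-0.062],0]]' 0 && python3 -m jog '[[[0,0,0],0],[[0,0,0],0],[[0,0,0],0],[[0,0,0],0],[[0,0,0],0]]' 0; python3 - <<'E'
from station import *
from h import *
c=camera("wrist");cv2.imwrite("pics/w11.png",c["color"]);s=observe();print(s["finger_gap"],s["tcp_pos"],s["tcp_rot"].round(4).tolist(),s["wrist_force"])
S=camera("scene");cv2.imwrite("pics/s11.png",cv2.resize(S["color"][150:260,230:370],None,fx=5,fy=5,interpolation=cv2.INTER_CUBIC))
D=camera("side");cv2.imwrite("pics/d11.png",cv2.resize(D["color"][130:270,110:290],None,fx=4,fy=4,interpolation=cv2.INTER_CUBIC));
E
```

```text
time: 11.75
tcp_pos: [0.59, 0.0463, 0.061]
tcp_rot: [[-0.007, -0.957, 0.289], [0.006, 0.289, 0.957], [-1.0, 0.009, 0.003]]
wrist_force: [0.5, 0.1, -1.3]
finger_gap: 0.592
time: 12.25
tcp_pos: [0.5903, 0.0463, 0.0616]
tcp_rot: [[-0.006, -0.957, 0.289], [0.006, 0.289, 0.957], [-1.0, 0.008, 0.004]]
wrist_force: [-0.2, 0.1, -1.9]
finger_gap: 0.592
0.5906345156376787 [0.5902367  0.04630464 0.0614412 ] [[-0.0065, -0.9574, 0.2888], [0.0057, 0.2887, 0.9574], [-1.0, 0.0079, 0.0036]] [ 0.72144015 -0.04272392 -1.84380711]
```

View pics/w11.png

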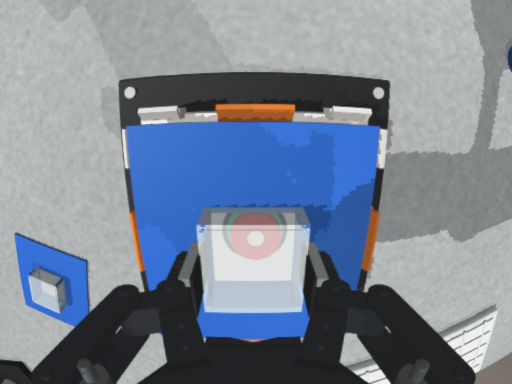

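View pics/s11.png

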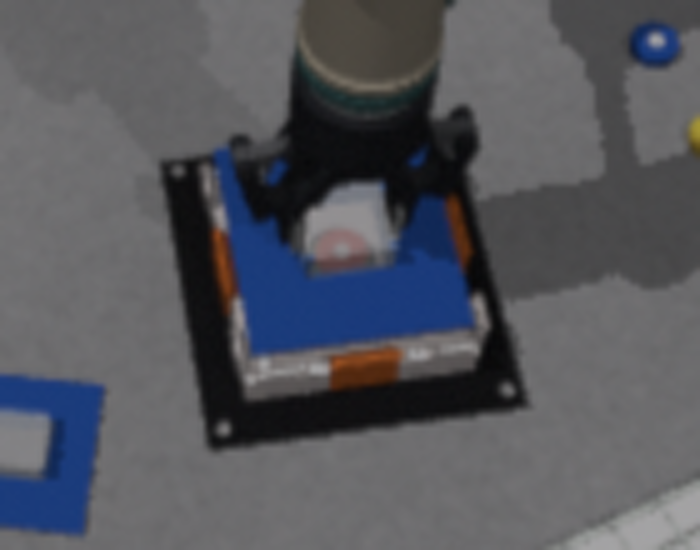

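View pics/d11.png

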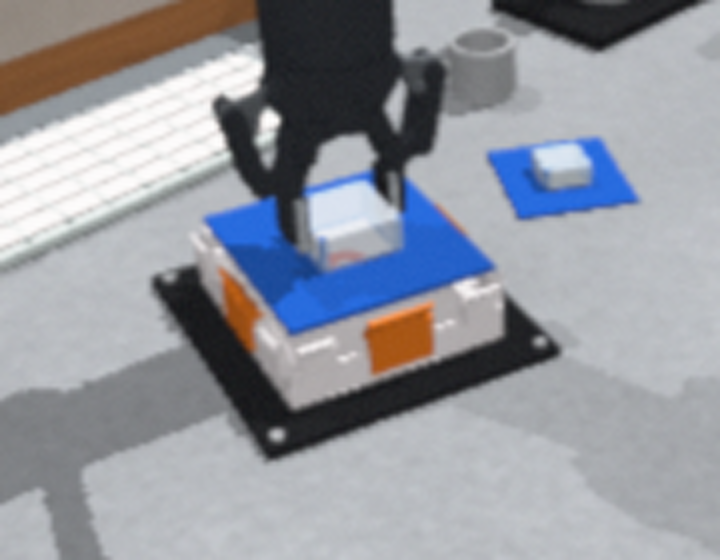

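```bash
python3 - <<'E'
from station import *
from h import *
c=camera("wrist");s=observe();o=s["tcp_pos"]
print(o)
a=np.radians(-16.75);ex=np.array([np.cos(a),np.sin(a)]);ey=np.array([-ex[1],ex[0]])
C=np.array([.5907,.0469])
f=lambda u,v,z:(lambda d:(round(d@ex*1e3,1),round(d@ey*1e3,1)))(at(c,u,v,z,"wrist")[:2]-C)
zt=.060
for n,u,v,z in [("lid -x-y",127,126,zt),("lid -x+y",379,126.5,zt),("lid -x mid",253,123,zt),("lid -y",140,235,zt),("lid +y",366.5,235,zt),("plate -x-y",120,81,.004),("plate -x+y",389,81,.004),("screw-",130,92.5,.004),("screw+",379,92.5,.004),("clip c outer top",255,104.5,.054),("box top -x-y",199,228,zt+.022),("box +x-y",206,312,zt+.022),("box +x+y",303,312,zt+.022),("box -x+y",309,226,zt+.022)]: print(n,f(u,v,z))
S=camera("scene")
f2=lambda u,v,z:(lambda d:(round(d@ex*1e3,1),round(d@ey*1e3,1)))(at(S,u,v,z)[:2]-C)
print("scene lid corners", f2(230+250/5,150+352/5,zt-.004), f2(230+473/5,150+330/5,zt-.004), f2(230+218/5,150+150/5,zt))
E
```

```text
[0.59002912 0.0463143  0.06112471]
lid -x-y (np.float64(-71.2), np.float64(-65.9))
lid -x+y (np.float64(-70.9), np.float64(64.2))
lid -x mid (np.float64(-70.5), np.float64(-1.0))
lid -y (np.float64(-9.6), np.float64(-65.5))
lid +y (np.float64(-9.5), np.float64(64.1))
plate -x-y (np.float64(-99.9), np.float64(-94.7))
plate -x+y (np.float64(-100.4), np.float64(95.9))
screw- (np.float64(-90.9), np.float64(-87.1))
screw+ (np.float64(-91.2), np.float64(88.1))
clip c outer top (np.float64(-79.5), np.float64(0.0))
box top -x-y (np.float64(-25.0), np.float64(-25.9))
box +x-y (np.float64(25.6), np.float64(-26.4))
box +x+y (np.float64(25.8), np.float64(26.1))
box -x+y (np.float64(-25.9), np.float64(24.8))
scene lid corners (np.float64(68.7), np.float64(-65.9)) (np.float64(74.0), np.float64(62.9)) (np.float64(-66.3), np.float64(-62.2))
```

```bash
python3 -m jog '[[[0.001,0.001,-0.001],0],[[0.001,0.001,-0.003],0],[[0.001,0.001,-0.005],0],[[0.001,0.001,-0.007],0],[[0.001,0.001,-0.009],0]]' 0; python3 -m jog '[[[0,0,-0.001],0],[[0,0,-0.002],0],[[0,0,-0.002],0],[[0,0,-0.002],0],[[0,0,-0.002],0]]' 0
```

```text
time: 13.0
tcp_pos: [0.5909, 0.0473, 0.0518]
tcp_rot: [[-0.008, -0.957, 0.289], [0.006, 0.289, 0.957], [-1.0, 0.009, 0.003]]
wrist_force: [-0.1, -0.8, -1.0]
finger_gap: 0.594
time: 13.5
tcp_pos: [0.5907, 0.0473, 0.0498]
tcp_rot: [[-0.008, -0.957, 0.289], [0.006, 0.289, 0.957], [-1.0, 0.009, 0.003]]
wrist_force: [-1.1, -1.1, -0.6]
finger_gap: 0.591
```

```bash
python3 -m jog '[[[0,0,-0.0005],0],[[0,0,-0.001],0],[[0,0,-0.001],0],[[0,0,-0.001],0],[[0,0,-0.001],0]]' 0; python3 - <<'E'
from station import *
from h import *
c=camera("wrist");cv2.imwrite("pics/w12.png",c["color"])
S=camera("scene");cv2.imwrite("pics/s12.png",cv2.resize(S["color"][150:260,230:370],None,fx=5,fy=5,interpolation=cv2.INTER_CUBIC))
D=camera("side");cv2.imwrite("pics/d12.png",cv2.resize(D["color"][130:270,110:290],None,fx=4,fy=4,interpolation=cv2.INTER_CUBIC));
E
```

```text
time: 14.0
tcp_pos: [0.5909, 0.0472, 0.0496]
tcp_rot: [[-0.007, -0.957, 0.289], [0.006, 0.289, 0.957], [-1.0, 0.008, 0.003]]
wrist_force: [-3.1, 0.6, 5.2]
finger_gap: 0.592
```

View pics/w12.png

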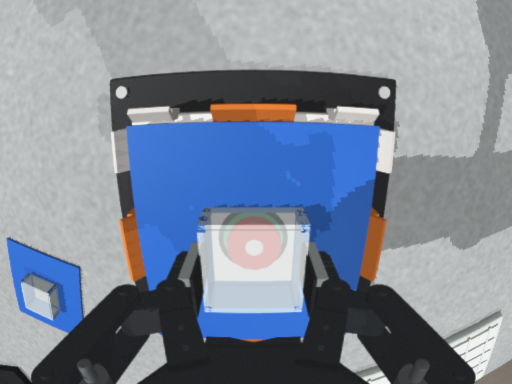

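View pics/d12.png

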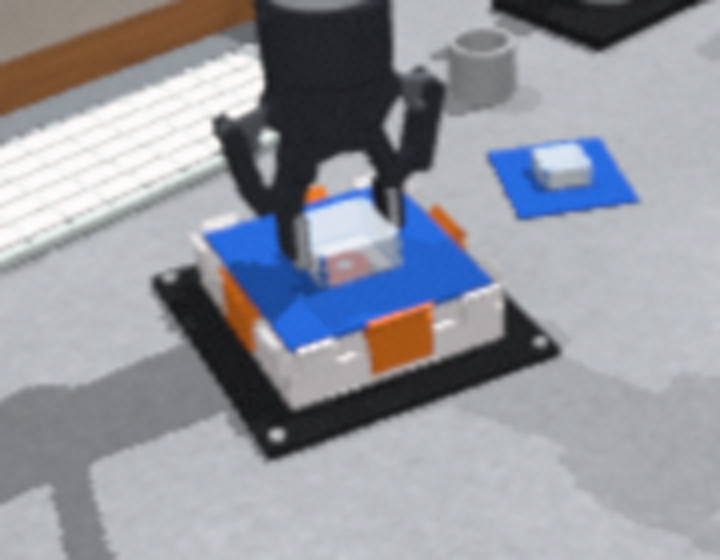

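View pics/s12.png

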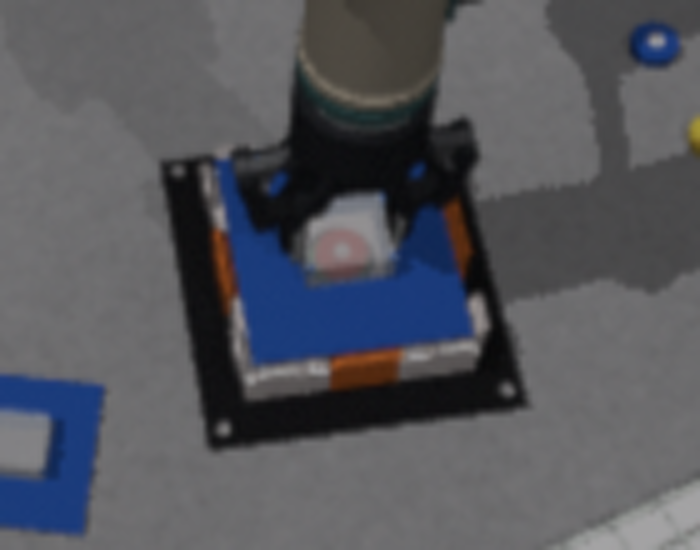

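The lid is inside the guides and resting on the clips, with about 5 N on it. I'll release it and press the edges next.

```bash
python3 -m jog '[[[0,0,0.0005],0],[[0,0,0.0005],0],[[0,0,0.0005],0],[[0,0,0.02],0],[[0,0,0.06],0]]' 0.85; python3 -m jog '[[[0,0,0.01],0],[[0,0,0.01],0],[[0,0,0.01],0],[[0,0,0.01],0],[[0,0,0.01],0]]' 0; python3 - <<'E'
from station import *
from h import *
c=camera("wrist");cv2.imwrite("pics/w13.png",c["color"]);print(observe()["tcp_pos"],observe()["finger_gap"])
D=camera("side");cv2.imwrite("pics/d13.png",cv2.resize(D["color"][130:270,110:290],None,fx=4,fy=4,interpolation=cv2.INTER_CUBIC));
E
```

```text
time: 14.65
tcp_pos: [0.5882, 0.0474, 0.1067]
tcp_rot: [[-0.015, -0.957, 0.289], [0.006, 0.289, 0.957], [-1.0, 0.016, 0.001]]
wrist_force: [0.1, -0.8, -0.1]
finger_gap: 0.848
time: 15.15
tcp_pos: [0.5874, 0.0474, 0.1153]
tcp_rot: [[-0.018, -0.957, 0.289], [0.006, 0.289, 0.957], [-1.0, 0.019, 0.001]]
wrist_force: [-0.1, -0.2, -0.0]
finger_gap: 0.003
[0.58757749 0.04735684 0.11556562] -0.0032800696227091595
```

View pics/w13.png

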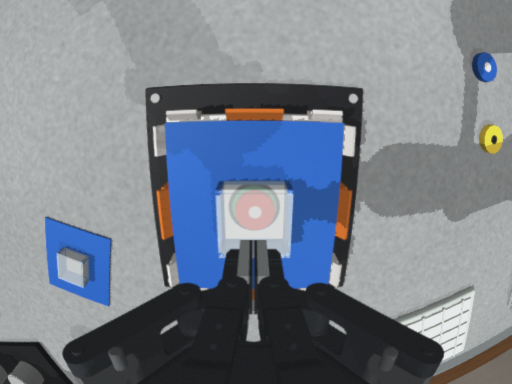

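View pics/d13.png

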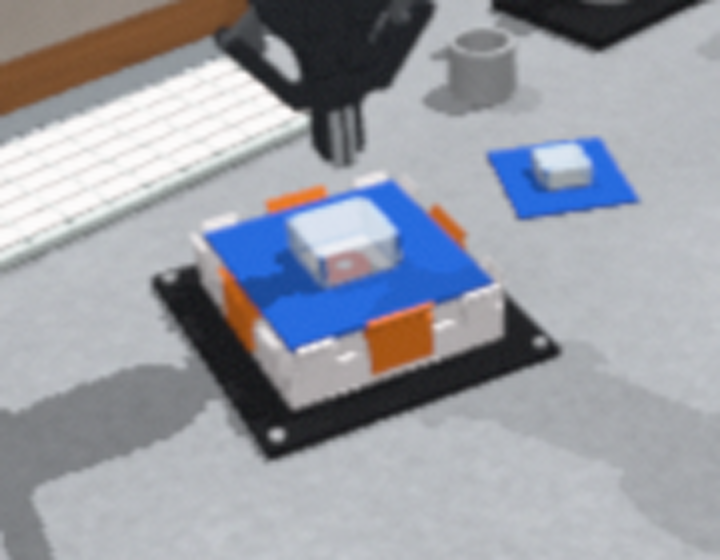

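The lid rests level on all four clips, with the badge visible under the window. Pressing one edge alone could tip the lid out of the guides. So I'll open the fingers to straddle the window and press opposite edges as a pair, b and d first, then turn 90° for a and c.

```bash
python3 -m jog '[[[0.0035,0,0],0],[[0.0035,0,0],0],[[0.0035,0,0],0],[[0.0035,0,0],0],[[0.0035,0,0],0]]' 0.93; python3 -m jog '[[[0,0,-0.02],0],[[0,0,-0.04],0],[[0,0,-0.06],0],[[0,0,-0.068],0],[[0,0,-0.07],0]]'; python3 - <<'E'
from station import *
from h import *
c=camera("wrist");cv2.imwrite("pics/w14.png",c["color"]);print(observe()["tcp_pos"],observe()["finger_gap"],observe()["wrist_force"])
E
```

```text
time: 15.75
tcp_pos: [0.5912, 0.0473, 0.1158]
tcp_rot: [[-0.017, -0.957, 0.289], [0.006, 0.289, 0.957], [-1.0, 0.018, 0.001]]
wrist_force: [0.8, 0.2, 0.1]
finger_gap: 0.847
time: 16.25
tcp_pos: [0.5906, 0.0474, 0.045]
tcp_rot: [[-0.019, -0.957, 0.289], [0.006, 0.289, 0.957], [-1.0, 0.02, 0.0]]
wrist_force: [0.2, 1.0, 0.3]
finger_gap: 0.932
[0.59109174 0.0473434  0.04544769] 0.9291466258959633 [ 0.56499982 -0.31785267 -0.01121477]
```

View pics/w14.png

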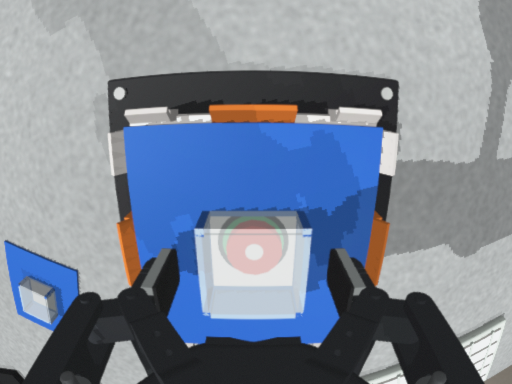

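Each fingertip is over its flange, inside the clips. I'll go down slowly.

```bash
python3 -m jog '[[[0,0,-0.002],0],[[0,0,-0.004],0],[[0,0,-0.006],0],[[0,0,-0.008],0],[[0,0,-0.01],0]]'; python3 -m jog '[[[0,0,-0.001],0],[[0,0,-0.002],0],[[0,0,-0.003],0],[[0,0,-0.004],0],[[0,0,-0.004],0]]'
```

```text
time: 16.8
tcp_pos: [0.5917, 0.0474, 0.0365]
tcp_rot: [[-0.016, -0.957, 0.289], [0.006, 0.289, 0.957], [-1.0, 0.017, 0.001]]
wrist_force: [-2.5, 0.3, 11.9]
finger_gap: 0.932
time: 17.3
tcp_pos: [0.5928, 0.0473, 0.0352]
tcp_rot: [[-0.013, -0.957, 0.289], [0.006, 0.289, 0.957], [-1.0, 0.014, 0.002]]
wrist_force: [-2.8, -0.8, 13.8]
finger_gap: 0.927
```

```bash
python3 -m jog '[[[0,0,-0.004],0],[[0,0,-0.005],0],[[0,0,-0.006],0],[[0,0,-0.007],0],[[0,0,-0.008],0]]'; python3 -m jog '[[[0,0,-0.006],0],[[0,0,-0.007],0],[[0,0,-0.008],0],[[0,0,-0.009],0],[[0,0,-0.01],0]]'
```

```text
time: 17.8
tcp_pos: [0.5932, 0.0474, 0.0303]
tcp_rot: [[-0.011, -0.957, 0.288], [0.006, 0.288, 0.958], [-1.0, 0.012, 0.002]]
wrist_force: [-3.4, 0.9, 12.9]
finger_gap: 0.928
time: 18.3
tcp_pos: [0.594, 0.0474, 0.025]
tcp_rot: [[-0.008, -0.958, 0.288], [0.005, 0.288, 0.958], [-1.0, 0.009, 0.003]]
wrist_force: [-8.6, 1.0, 35.7]
finger_gap: 0.928
```

```bash
cat > look.py <<'E'
import sys
from station import *
from h import *
t=sys.argv[1]
s=observe();print(s["time"],s["tcp_pos"],s["wrist_force"])
D=camera("side");S=camera("scene")
a=cv2.resize(D["color"][150:260,120:280],None,fx=2.5,fy=2.5,interpolation=cv2.INTER_CUBIC)
b=cv2.resize(S["color"][150:260,230:390],None,fx=2.5,fy=2.5,interpolation=cv2.INTER_CUBIC)
b=np.hstack([a,b]); w=camera("wrist")["color"][60:330]; w=cv2.resize(w,(560,295)); p=np.zeros((295,800,3),np.uint8);p[:,:560]=w
cv2.imwrite(f"pics/{t}.png",np.vstack([b[:275],p]))
E
python3 look.py l15
```

```text
18.3 [0.59399692 0.04742717 0.02501748] [-8.64340676  1.01315138 35.65489849]
```

View pics/l15.png

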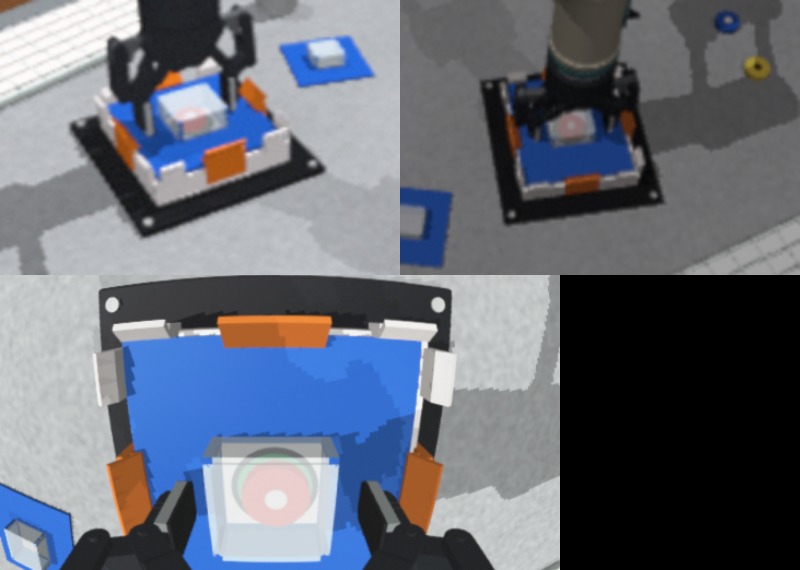

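```bash
python3 -m jog '[[[-0.001,0,0.01],0],[[-0.002,0,0.03],0],[[-0.003,0,0.06],0],[[-0.003,0,0.08],-0.1],[[-0.003,0,0.08],-0.25]]' 1; python3 -m jog '[[[0,0,0],-0.15],[[0,0,0],-0.3],[[0,0,0],-0.45],[[0,0,0],-0.6],[[0,0,0],-0.75]]' ; python3 -m jog '[[[0,0,0],-0.15],[[0,0,0],-0.3],[[0,0,0],-0.45],[[0,0,0],-0.59],[[0,0,0],-0.59]]'; python3 look.py l16; python3 - <<'E'
from station import *
print(observe()["tcp_rot"].round(3),observe()["qpos"])
E
```

```text
time: 18.95
tcp_pos: [0.5934, 0.0474, 0.1084]
tcp_rot: [[0.001, -0.854, 0.52], [0.007, 0.52, 0.854], [-1.0, 0.003, 0.006]]
wrist_force: [-0.1, -0.0, 0.3]
finger_gap: 1.0
time: 19.45
tcp_pos: [0.5932, 0.0473, 0.1081]
tcp_rot: [[0.005, -0.269, 0.963], [0.004, 0.963, 0.269], [-1.0, 0.003, 0.006]]
wrist_force: [0.6, 0.2, -0.6]
finger_gap: 1.005
time: 19.95
tcp_pos: [0.5931, 0.0473, 0.1079]
tcp_rot: [[0.006, 0.312, 0.95], [0.001, 0.95, -0.312], [-1.0, 0.003, 0.005]]
wrist_force: [-0.5, -0.6, -0.0]
finger_gap: 0.997
19.95 [0.59311771 0.04733969 0.10787383] [-0.456895   -0.56660672 -0.04817902]
[[ 0.006  0.31   0.951]
 [ 0.001  0.951 -0.31 ]
 [-1.     0.003  0.005]] [-3.80930894e-02  3.93781861e-01  1.65066573e+00  1.40842882e-03
  1.09120495e+00  2.76204712e-01]
```

View pics/l16.png

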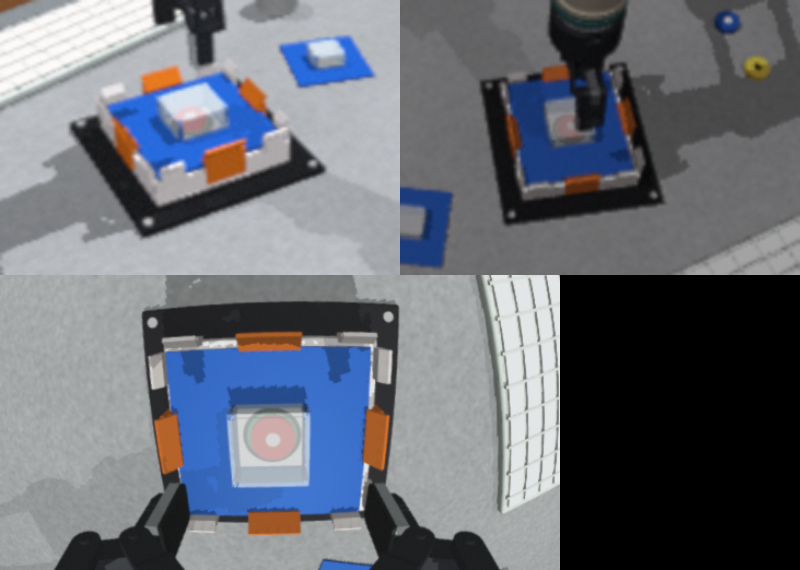

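```bash
python3 -m jog '[[[-0.002,0,-0.02],0.023],[[-0.002,0,-0.045],0.023],[[-0.002,0,-0.065],0.023],[[-0.002,0,-0.072],0.023],[[-0.002,0,-0.076],0.023]]' 1; python3 -m jog '[[[0,0,-0.002],0],[[0,0,-0.004],0],[[0,0,-0.006],0],[[0,0,-0.007],0],[[0,0,-0.008],0]]'
```

```text
time: 20.6
tcp_pos: [0.5909, 0.0473, 0.0314]
tcp_rot: [[0.005, 0.287, 0.958], [0.001, 0.958, -0.287], [-1.0, 0.003, 0.004]]
wrist_force: [0.8, 0.3, 0.0]
finger_gap: 1.001
time: 21.1
tcp_pos: [0.5912, 0.0473, 0.0237]
tcp_rot: [[0.006, 0.287, 0.958], [0.001, 0.958, -0.287], [-1.0, 0.003, 0.005]]
wrist_force: [0.5, 0.0, 1.0]
finger_gap: 1.0
```

```bash
python3 -m jog '[[[0,0,-0.001],0],[[0,0,-0.002],0],[[0,0,-0.003],0],[[0,0,-0.004],0],[[0,0,-0.005],0]]'; python3 -m jog '[[[0,0,-0.004],0],[[0,0,-0.005],0],[[0,0,-0.006],0],[[0,0,-0.007],0],[[0,0,-0.008],0]]'
```

```text
time: 21.6
tcp_pos: [0.5913, 0.0473, 0.0229]
tcp_rot: [[0.006, 0.287, 0.958], [0.001, 0.958, -0.287], [-1.0, 0.003, 0.006]]
wrist_force: [-6.6, -0.6, 32.8]
finger_gap: 0.999
time: 22.1
tcp_pos: [0.5914, 0.0474, 0.0227]
tcp_rot: [[0.008, 0.286, 0.958], [0.001, 0.958, -0.286], [-1.0, 0.003, 0.007]]
wrist_force: [-10.0, -0.7, 55.1]
finger_gap: 0.997
```

```bash
python3 -m jog '[[[0,0,0.01],0],[[0,0,0.03],0],[[0,0,0.06],0],[[0,0,0.1],0],[[0,0,0.13],0]]'; python3 -m jog '[[[-0.04,0,0.01],0],[[-0.08,0,0.02],0],[[-0.12,0,0.02],0],[[-0.15,0,0.02],0],[[-0.15,0,0.02],0]]';python3 - <<'E'
from station import *
from h import *
W=camera("wrist");cv2.imwrite("pics/w17.png",W["color"])
D=camera("side");cv2.imwrite("pics/d17.png",cv2.resize(D["color"][130:270,110:290],None,fx=4,fy=4,interpolation=cv2.INTER_CUBIC))
S=camera("scene");cv2.imwrite("pics/s17.png",cv2.resize(S["color"][150:260,230:370],None,fx=5,fy=5,interpolation=cv2.INTER_CUBIC))
a=np.radians(-16.75);ex=np.array([np.cos(a),np.sin(a)]);ey=np.array([-ex[1],ex[0]]);C=np.array([.591,.0473])
for n,c in (("side",D),("scene",S)):
    for z in (.036,.040,.048):
        print(n,z,[proj(c,[*(C+i*.07*ex+j*.065*ey),z]).round(1).tolist() for i,j in ((1,1),(-1,1),(-1,-1),(1,-1))])
    for nm,lo,hi in (("red",(0,100,40),(6,255,255)),("blue",(105,130,40),(125,255,255)),("yel",(25,150,80),(33,255,255))):
        for ce,st,m in blobs(c,lo,hi,30):
            print(nm,ce.round(1),st[4])
E
```

```text
time: 22.6
tcp_pos: [0.5919, 0.0473, 0.155]
tcp_rot: [[0.01, 0.286, 0.958], [0.001, 0.958, -0.286], [-1.0, 0.004, 0.01]]
wrist_force: [0.2, -0.2, 0.3]
finger_gap: 0.997
time: 23.1
tcp_pos: [0.4369, 0.0477, 0.175]
tcp_rot: [[0.007, 0.286, 0.958], [0.001, 0.958, -0.286], [-1.0, 0.003, 0.006]]
wrist_force: [-0.5, 0.2, -0.3]
finger_gap: 1.0
side 0.036 [[160.4, 191.2], [182.2, 220.6], [232.7, 203.7], [207.2, 177.7]]
side 0.04 [[160.2, 189.9], [182.0, 219.2], [232.6, 202.4], [207.1, 176.4]]
side 0.048 [[159.8, 187.2], [181.7, 216.4], [232.6, 199.6], [207.0, 173.8]]
red [268.  67.] 136
blue [249.5 175.8] 348
blue [377.1 201.2] 1482
blue [195.5 199.9] 1003
blue [113.8 282.1] 171
yel [ 95.6 260.8] 134
scene 0.036 [[324.3, 217.9], [313.8, 177.9], [272.5, 183.3], [280.3, 223.9]]
scene 0.04 [[324.5, 217.2], [314.0, 177.2], [272.6, 182.6], [280.4, 223.3]]
scene 0.048 [[324.8, 216.0], [314.3, 175.8], [272.6, 181.2], [280.5, 222.0]]
red [450.3 169. ] 244
red [ 59.4 250.4] 81
red [ 43.5 278.8] 93
red [ 71.6 286.1] 98
red [145.8 317.7] 628
blue [149.1 170.5] 2010
blue [360.3 158.4] 54
blue [297.1 201.5] 1288
blue [233.3 240.5] 707
blue [ 38.1 260.8] 83
blue [ 65.2 267.8] 86
blue [ 49.3 297.7] 97
yel [436.1 132.7] 171
yel [372.5 176.6] 58
```

View pics/d17.png

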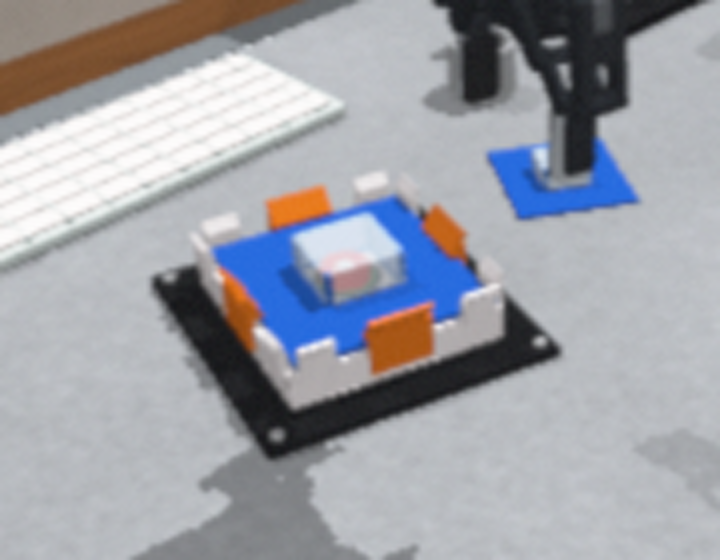

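View pics/s17.png

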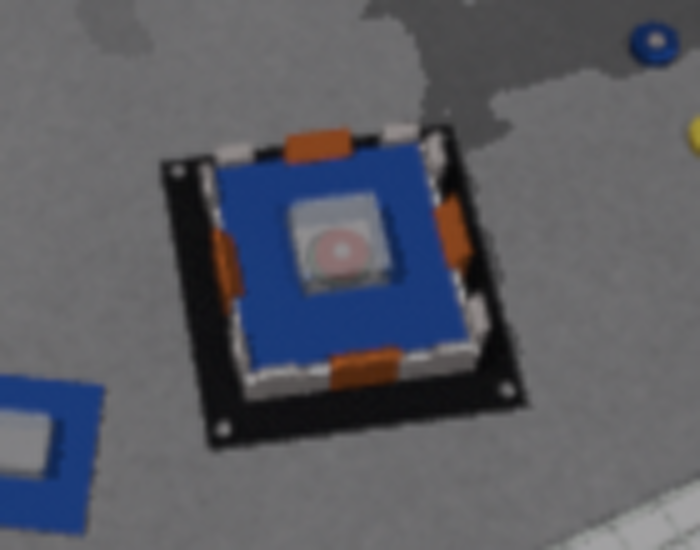

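View pics/w17.png

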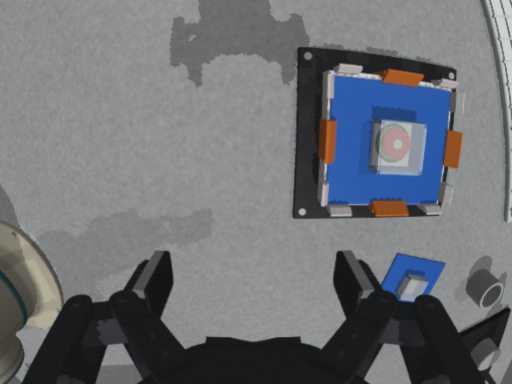

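It looks home all round. As a check, I'll press edges b and d one at a time with the fingers shut and compare the heights with 36 mm.

```bash
python3 -m jog '[[[0.04,0.01,-0.02],0],[[0.08,0.02,-0.04],0],[[0.12,0.03,-0.05],0],[[0.16,0.04,-0.06],0],[[0.167,0.043,-0.08],0]]' 0; python3 -m jog '[[[0,0,-0.01],0],[[0,0,-0.03],0],[[0,0,-0.045],0],[[0,0,-0.05],0],[[0,0,-0.052],0]]'; python3 - <<'E'
from station import *
s=observe();print(s["tcp_pos"],s["wrist_force"],s["finger_gap"])
E
```

```text
time: 23.75
tcp_pos: [0.6183, 0.0912, 0.0954]
tcp_rot: [[0.022, 0.286, 0.958], [0.002, 0.958, -0.286], [-1.0, 0.008, 0.02]]
wrist_force: [-0.6, 0.2, 0.5]
finger_gap: 0.141
time: 24.25
tcp_pos: [0.6181, 0.091, 0.0427]
tcp_rot: [[0.02, 0.286, 0.958], [0.002, 0.958, -0.286], [-1.0, 0.007, 0.019]]
wrist_force: [-0.7, -0.1, -0.1]
finger_gap: 0.002
[0.61808259 0.09099075 0.04271765] [-0.66979414 -0.09520401 -0.11508382] 0.001663777954682385
```

```bash
python3 -m jog '[[[-0.0135,0,0],0],[[-0.0135,0,-0.002],0],[[-0.0135,0,-0.004],0],[[-0.0135,0,-0.006],0],[[-0.0135,0,-0.008],0]]' 0; python3 -m jog '[[[0,0,-0.002],0],[[0,0,-0.003],0],[[0,0,-0.004],0],[[0,0,-0.005],0],[[0,0,-0.005],0]]'
```

```text
time: 24.75
tcp_pos: [0.6056, 0.091, 0.036]
tcp_rot: [[0.022, 0.286, 0.958], [0.002, 0.958, -0.286], [-1.0, 0.008, 0.021]]
wrist_force: [-4.7, 0.6, 17.4]
finger_gap: -0.003
time: 25.25
tcp_pos: [0.6057, 0.091, 0.036]
tcp_rot: [[0.024, 0.285, 0.958], [0.001, 0.958, -0.286], [-1.0, 0.008, 0.023]]
wrist_force: [-8.8, 0.4, 29.4]
finger_gap: 0.001
```

```bash
python3 -m jog '[[[0,0,0.02],0],[[0,0,0.05],0],[[-0.013,-0.044,0.05],0],[[-0.028,-0.088,0.05],0],[[-0.028,-0.088,0.05],0]]' 0; python3 -m jog '[[[0,0,0],0],[[0,0,-0.015],0],[[0,0,-0.03],0],[[0,0,-0.035],0],[[0,0,-0.04],0]]'; python3 - <<'E'
from station import *
s=observe();print(s["tcp_pos"],s["wrist_force"],s["finger_gap"])
E
```

```text
time: 25.75
tcp_pos: [0.5763, -0.0013, 0.0863]
tcp_rot: [[0.023, 0.289, 0.957], [-0.001, 0.957, -0.289], [-1.0, 0.006, 0.022]]
wrist_force: [-0.7, 0.9, -0.7]
finger_gap: -0.0
time: 26.25
tcp_pos: [0.5766, -0.0005, 0.0458]
tcp_rot: [[0.023, 0.288, 0.957], [-0.001, 0.958, -0.288], [-1.0, 0.006, 0.022]]
wrist_force: [-0.3, -1.0, 0.0]
finger_gap: 0.002
[ 5.76648909e-01 -4.75957529e-04  4.58056575e-02] [-0.26395747 -1.01625212  0.03934733] 0.0020200429389122627
```

```bash
python3 -m jog '[[[0.001,0.003,-0.002],0],[[0.001,0.003,-0.004],0],[[0.001,0.003,-0.006],0],[[0.001,0.003,-0.009],0],[[0.001,0.003,-0.011],0]]' 0; python3 -m jog '[[[0,0,-0.002],0],[[0,0,-0.003],0],[[0,0,-0.004],0],[[0,0,-0.005],0],[[0,0,-0.005],0]]'; python3 -m jog '[[[0,0,0.02],0],[[0,0,0.05],0],[[0,0,0.09],0],[[-0.03,0,0.12],0],[[-0.07,0,0.13],0]]';  python3 -m jog '[[[-0.04,0,0],0],[[-0.08,0,0],0],[[-0.12,0,0],0],[[-0.12,0,0],0],[[-0.12,0,0],0]]' 1; python3 look.py l20
```

```text
time: 26.75
tcp_pos: [0.578, 0.0025, 0.036]
tcp_rot: [[0.023, 0.288, 0.957], [-0.001, 0.958, -0.288], [-1.0, 0.006, 0.023]]
wrist_force: [-3.7, 0.9, 20.9]
finger_gap: -0.001
time: 27.25
tcp_pos: [0.578, 0.0025, 0.0359]
tcp_rot: [[0.026, 0.288, 0.957], [-0.001, 0.958, -0.288], [-1.0, 0.006, 0.025]]
wrist_force: [-9.9, 1.4, 31.5]
finger_gap: 0.001
time: 27.75
tcp_pos: [0.5112, 0.0019, 0.1695]
tcp_rot: [[0.034, 0.288, 0.957], [-0.002, 0.958, -0.288], [-0.999, 0.008, 0.033]]
wrist_force: [-0.1, -0.2, 0.6]
finger_gap: -0.002
time: 28.25
tcp_pos: [0.3911, 0.0018, 0.17]
tcp_rot: [[0.036, 0.289, 0.957], [-0.003, 0.957, -0.289], [-0.999, 0.008, 0.036]]
wrist_force: [0.9, 0.4, 0.3]
finger_gap: 0.844
28.25 [0.39107326 0.00181505 0.16998577] [0.85119117 0.4151725  0.32126577]
```

View pics/l20.png

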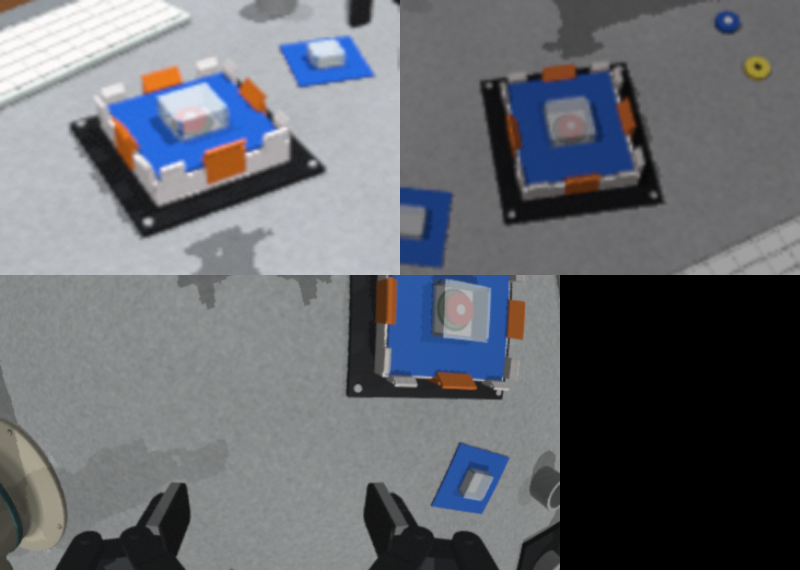

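Edges b and d are at 36 mm (0.0360 and 0.0359 m) and stiff, as a and c were. The lid is flat under all four clips, the badge is on the spot and the arm is clear. Handing in.

```bash
python3 -c "
from station import *
print(sign_off())"
```

```text
the job is handed in; nothing more can be done
None
```

The job is done and handed in at about 28 s. The red badge lies face up on the green spot, under the middle-sized lid (measured 130 × 140 mm), and the lid is down under all four orange clips.

I pressed the clips in opposite pairs with the open fingers straddling the window. Pressing one edge alone could have tipped the lid out of the guides. The first press, on b and d, appeared to bring all four edges down. I then pressed a and c together, and finally b and d one at a time.

**Last checks**
- **Edges b and d:** pressed singly with about 30 N, they stood at 36.0 and 35.9 mm, which is flange-top height when home, and did not give.
- **Edges a and c:** I did not press these singly. As a pair they moved only 0.2 mm between 33 and 55 N, at about 35.7 mm. That height relies on the finger geometry given for a fully open gripper.
- **Clips:** I could not read the clip joints. In the pictures they look back at rest, and the lid's corners match the home height to within the picture resolution.
- **Badge:** just after placing, the two fixed cameras put its centre within about 1 mm of the green spot's on average. They differ from each other by about 3 mm. It still looks centred through the window.
- **Things to leave alone:** the yellow and blue badges show at the same pixels as before, and the arm never went near them or the cup. I did not measure the cup again.

The highest force I read was about 55 N at the wrist.

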